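# Point the stall's offer arrow at the drum tin

## Task

Of the five tins standing round the offer sign, the low, wide round one (the drum tin) is today's offer: with a fingertip, gently push the wooden arrow of the offer sign round until its head points at the middle of that tin, and leave it there. Only push the arrow, without pinching it, and do not move or lift any of the tins or the other goods.

Things in the scene. Friction and masses are not known exactly. Their poses are not given: they have to be found in the camera images.
- arrow (a joint): turning angle of the wooden arrow about its upright axis (rad), growing anticlockwise seen from above. The arrow turns freely to either side through several full turns, and stays where it is left: friction holds it (about 0.07 N m, i.e. 0.8 N pushed 90 mm from the axis) and it has no spring.
- arrow_hub (a point): point on the arrow's upright turning axis, at half the arrow's height, 110 mm above the table. It turns with the arrow: x points along the arrow to its head, y to its left, z up. The arrow is a pale wooden bar on edge, 12 mm wide, 24 mm high (98 to 122 mm above the table). Round boss on the axis 28 mm across, brass cap to 132 mm; square-ended tail 34 mm wide, ending 75 mm behind the axis.
- arrow_tip (a point): middle of the tip of the arrow's head, 130 mm from the axis, at half the arrow's height. The bar is plain from 14 to 90 mm from the axis; from 90 to 130 mm it carries two barbs, the head being about 65 mm across at their rear ends. Below: a 22 mm post on a dark round foot, 120 mm across, fixed to the table.
- drum_tin: the low, wide round brown tin with a lid: 110 mm across, 70 mm high, loose. Origin at the centre of its underside. It stands with four other tins in an arc round the sign, about 220 mm from the arrow's axis; which tin stands where changes.
- square_tin: tall square tin, 80 x 80 x 120 mm high, loose. Origin at the centre of its underside.
- oblong_tin: flat oblong tin, 120 (x) x 80 (y) x 50 mm high, loose. Origin at the centre of its underside.
- canister: tall narrow round tin, 80 mm across, 135 mm high, loose. Origin at the centre of its underside.
- cocoa_tin: small square tin, 60 x 60 x 90 mm high, loose. Origin at the centre of its underside.
- pill_tin: tiny round brass tin, 44 mm across, 28 mm high, loose, standing near the sign's foot below the sweep of the arrow. Origin at the centre of its underside.
- mug: white mug, 80 mm across, 85 mm high, loose, off to the left. Origin at the centre of its underside.
- brush: hand brush lying on the table, off to the right, loose. Origin on its underside.

How it is judged (in metres and radians):
At the end, for the whole second after the job is handed in: The arrow is at rest and the line from its axis through its head passes within 25 mm of the drum tin's centre, on the head's side; every loose thing is within 20 mm of where it started (x of drum_tin in the frame of arrow_hub above 0.1 m and y of drum_tin in the frame of arrow_hub between -0.025 and 0.025 m and velocity of joint arrow between -0.05 and 0.05 rad/s and distance of each of drum_tin, square_tin, oblong_tin, canister, cocoa_tin, pill_tin, mug, brush from where it was at the start of the episode below 0.02 m); the robot touches nothing.
It fails at once if a tin, the mug or the brush is moved by more than 20 mm (distance of any of drum_tin, square_tin, oblong_tin, canister, cocoa_tin, pill_tin, mug, brush from where it was at the start of the episode above 0.02 m).
It fails at once if a tin or the mug is lifted off the table (height (world z) of any of drum_tin, square_tin, oblong_tin, canister, cocoa_tin, pill_tin, mug above 0.012 m).
It fails at once if the arrow is pinched or pushed roughly (more than 15 N between fingers and arrow) (contact force between the fingers and arrow above 15 N).
It also fails if it takes over 48 s, if anything falls off the work surface, if the arm or the gripper's body presses on something with over 40 N, if the wrist force passes 120 N, or if a joint passes its speed limit or range.

## Robot

A 7-joint arm with a two-finger parallel gripper is mounted at the origin on the work surface. World frame = base frame: x ahead of the robot, y to its left, z up, the work surface at z = 0. Lengths are in mm, angles in rad, forces in N, time in s.
With the tool pointing down it reaches from about 400 to 875 mm from the base axis. Payload 4.4 kg.
Tool frame: the origin (TCP) lies at the very end of the fingers, on their centre line; the grasp point (between the pads) lies 19 mm behind it; z points along the fingers, x is the direction in which the jaws open and shut, and the axes are right-handed (so a half turn about z gives the same grasp; the last joint's range is limited). The gripper opens to 85 mm and grips with 20 to 120 N. Pads are 22 mm wide; open, the fingers measure 114 mm over their backs; the gripper's body (76 mm by 85 mm) begins 54 mm behind the grasp point. The pads swing forward as they close: fully open they stand 13 mm farther back than shut.
Start: joints at [-1.252, 0.628, 0.038, 1.517, -0.027, 0.996, -0.02], TCP at [243.971, 602.492, 231.313] pointing down, gripper open.
Joint ranges: [-3.06, 3.06], [-0.37, 2.12], [-1.25, 1.32], [0.18, 2.47], [-1.1, 4.24], [0.23, 1.98], [-2.94, 2.94]. Speed limits (rad/s): [2.57, 2.57, 3.14, 3.14, 3.14, 3.14, 3.14].

## Interface

Orientations are given as [roll, pitch, yaw] about the fixed x, y, z axes, in that order (R = Rz(yaw) Ry(pitch) Rx(roll)).
In Python, from cell import * gives the robot as it stands. The module is installed in compiled form; this text tells all that it offers.
- The arm moves only by the tool play_rows, never from a script. Its argument "targets" is a list of rows, each an object with "slide": the shift along the tool's x, y, z in mm, a list of three; "turn": the turn, a rotation vector about the tool's x, y, z in degrees, a list of three; "hand": the finger opening in mm, from 0 to 85.4. A call has 1 to 5 rows; each row shifts and turns the commanded pose from where the row before left it, along the tool's axes as they then stand; what a row does not reach is not made up. A row lasts 1/8 s, in which the tool goes at most 62.5 mm and 10.7 degrees, less where a joint would pass 70% of its speed; a pose out of reach is approached as far as the arm can. A call is refused whole if a number of a shift passes 62.5 or a number of a turn 10.7, either way. A call with a gripper value outside its range is refused whole. The fingers move at their own pace and stop on an object; the grip force is fixed at half the most. Time passes only in rows, so rows that do not move let the fingers close. It gives the time, the measured TCP pose, the force and the opening at its end, in the units of the state.
- read_state(): the state, without advancing time (a new reading comes with each control period).
- get_image(name): name is "side" or "top" or "wrist"; returns (picture, depth): 384x512x3 uint8, blue, green, red; 384x512 float32, mm along the optical axis (not along the pixel's ray), 0 where there is no reading.
- calibration(name): a dict with "K" (3x3 intrinsics, pixels), "D" ([k1, k2, p1, p2, k3] as OpenCV has them; the pictures are not rectified), "R" (3x3) and "t" (3): a world point X has camera coordinates R X + t. Camera axes: x right, y down, z forward; pixel columns grow to the right and rows downward; lengths in mm; the calibration is good to about 2 mm. A picture is of the moment at which its call begins: read the wrist's pose just before it. calibration takes no time and is no camera call; for the wrist camera it gives the pose at the moment of the call.
- finish_job(): hands the job in, once; it reports no verdict.
The state is a dict: "clock": time; "qpos": joint angles; "qd": joint speeds; "tau": joint torques, N m; "eef_pos": TCP position; "tool_rot": TCP orientation; "force": force on the tool from outside, world axes, zero at the start; "torque": the same for the moment, N m; "width": finger opening in mm.
Only numpy, scipy, OpenCV 4.12 (cv2) and the standard library are available. Lean on these libraries where they do the work, as an engineer would, in place of code of your own. Each camera call takes 0.05 s, during which the arm holds its last target.

## Working session

There is one attempt and no reset: what is moved stays moved. The work goes in short steps, Python scripts to look and compute and a tool call to move; the robot and the scene stay as the last step left them, time stands still between calls to the robot, and variables do not carry over. Pictures are saved under pics/ and viewed, and the job is handed in when it is done.

Besides the shell and the picture viewer there is one more tool, called after ">>>" by a JSON object that holds its "op" and its "data". play_rows: Moves the arm, as the interface text tells. Its arguments: {"type":"object","properties":{"targets":{"type":"array"}},"required":["targets"]}

```bash
mkdir -p pics; python3 - <<'E'
from cell import *
import cv2,numpy as np
s=read_state();print(s)
for n in("top","side"):
    im,d=get_image(n);c=calibration(n);cv2.imwrite(f"pics/{n}0.png",im);np.savez(f"{n}0.npz",im=im,d=d,**{k:np.array(c[k]) for k in c})
    print(n,c)
E
```

```text
{'clock': 0.0, 'qpos': array([-1.25180761,  0.62936979,  0.03841254,  1.5184067 , -0.02702486,
        0.99631005, -0.0200059 ]), 'qd': array([-1.12930776e-03,  1.02367641e-03,  2.72934884e-03, -5.86702280e-04,
       -6.97870807e-04, -7.25519798e-05, -5.65490684e-04]), 'tau': array([ 3.15864381e-04, -5.63404977e+01,  1.22651070e+00, -1.93445152e+01,
        1.10745634e-02,  1.04623710e-02,  1.12824071e-05]), 'eef_pos': array([243.69225772, 601.88386857, 230.36085333]), 'tool_rot': array([-3.14158284e+00,  1.97717953e-03,  1.18601110e+00]), 'force': array([ 0.28546893, -0.22252604, -0.44046316]), 'torque': array([-0.01077779,  0.00807093, -0.03179682]), 'width': 85.77199976543834}
top {'K': array([[391.66105246,   0.        , 260.92959384],
       [  0.        , 391.66105246, 193.04323248],
       [  0.        ,   0.        ,   1.        ]]), 'D': array([-0.05570691,  0.        ,  0.        ,  0.        ,  0.        ]), 'R': array([[ 7.04275269e-03, -9.99974904e-01, -7.69025505e-04],
       [-9.71396952e-01, -6.65893347e-03, -2.37368113e-01],
       [ 2.37357035e-01,  2.41875395e-03, -9.71419470e-01]]), 't': array([  23.08599225,  559.74175256, 1218.4015219 ])}
side {'K': array([[449.22087097,   0.        , 250.27301587],
       [  0.        , 449.22087097, 185.12681106],
       [  0.        ,   0.        ,   1.        ]]), 'D': array([-0.0966181,  0.       ,  0.       ,  0.       ,  0.       ]), 'R': array([[ 0.73935875, -0.6733091 , -0.00186811],
       [-0.51543806, -0.56421154, -0.64497205],
       [ 0.43321154,  0.47782862, -0.76420388]]), 't': array([-365.33885139,  356.39946551, 1114.96414992])}
```

View pics/top0.png

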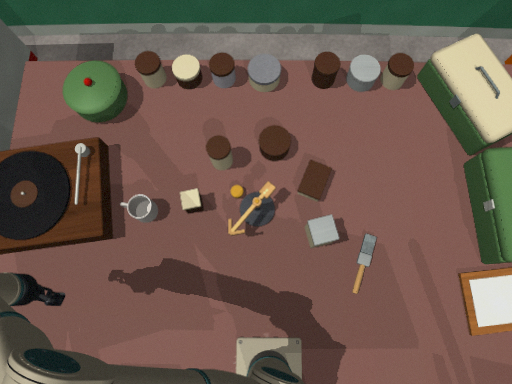

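View pics/side0.png

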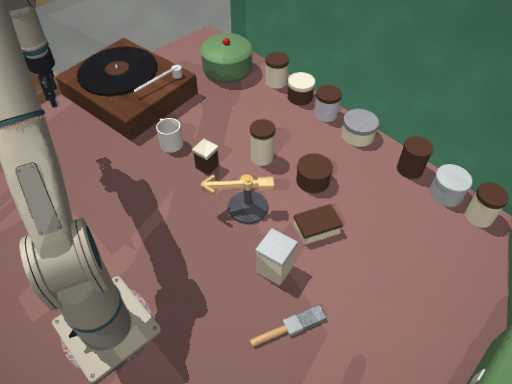

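The top view shows the arrow hub near (257,202), its head near (231,231), and the drum tin's lid near (275,143). The canister is at (220,152), cocoa tin at (190,201), oblong tin at (315,180), square tin at (322,231) and pill tin at (237,191). Next I'll turn these pixels into positions.

```bash
cat > h.py <<'E'
import cv2,numpy as np
def ray(c,px,z):
    u=cv2.undistortPoints(np.array(px,float).reshape(-1,1,2),c['K'],c['D']).reshape(-1,2)
    d=np.c_[u,np.ones(len(u))]@c['R']; o=-c['R'].T@c['t']
    return o+d*((z-o[2])/d[:,2])[:,None]
def cloud(c,dep,mask):
    v,u=np.nonzero(mask&(dep>0)); 
    n=cv2.undistortPoints(np.c_[u,v].astype(float).reshape(-1,1,2),c['K'],c['D']).reshape(-1,2)
    P=np.c_[n,np.ones(len(n))]*dep[v,u][:,None]
    return (P-c['t'])@c['R'],np.c_[u,v]
def arrow(c,im,dep,tagname=None):
    hsv=cv2.cvtColor(im,cv2.COLOR_BGR2HSV)
    P,uv=cloud(c,dep,np.ones(dep.shape,bool))
    return P,uv,hsv
E
python3 - <<'E'
from h import *
for n in('top','side'):
    c=np.load(n+'0.npz');im,d=c['im'],c['d']
    P,uv=cloud(c,d,np.ones(d.shape,bool))
    hsv=cv2.cvtColor(im,cv2.COLOR_BGR2HSV)[uv[:,1],uv[:,0]]
    reg=(P[:,0]>300)&(P[:,0]<850)&(abs(P[:,1])<330)&(P[:,2]>20)&(P[:,2]<160)
    m=np.zeros(d.shape,np.uint8);m[uv[reg,1],uv[reg,0]]=1
    nl,L,st,ce=cv2.connectedComponentsWithStats(m)
    lab=L[uv[:,1],uv[:,0]]
    for i in range(1,nl):
        if st[i,4]<30: continue
        Q=P[lab==i];zt=np.percentile(Q[:,2],95);T=Q[Q[:,2]>zt-8]
        print(n,ce[i].round(),st[i,4],'ztop',zt.round(),'top mid',((T.min(0)+T.max(0))/2).round(),'ext',np.ptp(T,axis=0).round(), 'hsv',np.median(hsv[lab==i],axis=0))
    a=(P[:,2]>90)&(P[:,2]<140)&reg&(hsv[:,1]>90)&(hsv[:,2]>140)&(hsv[:,0]>10)&(hsv[:,0]<30)
    Q=P[a][:,:2]; print('arrow n',len(Q))
    ctr=Q.mean(0);u,s,vt=np.linalg.svd(Q-ctr,full_matrices=False);pr=(Q-ctr)@vt[0]
    print(ctr,vt[0],pr.min(),pr.max(),Q[pr.argmin()],Q[pr.argmax()])
    x=uv[a].min(0);X=uv[a].max(0);print(x,X)
    M=im.copy();x0,y0=150,110
    cv2.imwrite(f'pics/{n}z.png',cv2.resize(im[110:260,150:350],None,fx=4,fy=4,interpolation=cv2.INTER_CUBIC))
E
```

```text
top [274. 142.] 876 ztop 75.0 top mid [743. -16.  72.] ext [107. 109.  10.] hsv [ 11. 140.  78.]
top [219. 152.] 653 ztop 140.0 top mid [693. 167. 137.] ext [78. 75. 11.] hsv [ 11. 134.  81.]
top [314. 180.] 851 ztop 55.0 top mid [ 612. -152.   54.] ext [137. 117.  13.] hsv [ 11. 137.  80.]
top [252. 209.] 730 ztop 128.0 top mid [498.  57. 129.] ext [168. 142.  19.] hsv [ 18. 122. 183.]
top [236. 191.] 129 ztop 34.0 top mid [575. 112.  32.] ext [43. 41. 11.] hsv [ 20. 191. 204.]
top [192. 201.] 431 ztop 95.0 top mid [533. 255.  92.] ext [67. 67. 11.] hsv [ 23.  58. 208.]
top [321. 231.] 772 ztop 125.0 top mid [ 433. -165.  124.] ext [91. 92. 13.] hsv [ 60.   8. 173.]
top [366. 241.] 33 ztop 24.0 top mid [ 409. -321.   23.] ext [47. 18.  5.] hsv [ 84.  17. 127.]
top [364. 260.] 138 ztop 26.0 top mid [ 342. -310.   24.] ext [81. 41.  8.] hsv [ 60.   8. 157.]
arrow n 456
[497.62411586  58.40393304] [-0.76889946  0.63936971] -100.43429506352385 104.04418972061299 [575.73829367  -4.74004386] [419.1328384  126.74043459]
[228 182] [274 234]
side [262. 139.] 920 ztop 134.0 top mid [694. 163. 132.] ext [81. 81. 11.] hsv [ 19.   50.5 126. ]
side [206. 154.] 592 ztop 90.0 top mid [532. 252.  88.] ext [70. 71. 11.] hsv [ 20.  48. 127.]
side [314. 171.] 1040 ztop 70.0 top mid [743. -21.  68.] ext [110. 111.  12.] hsv [ 10. 115.  96.]
side [239. 187.] 1072 ztop 123.0 top mid [497.  53. 125.] ext [171. 150.  19.] hsv [ 18. 100. 178.]
side [317. 222.] 1126 ztop 51.0 top mid [ 612. -154.   49.] ext [135. 115.  11.] hsv [ 10. 114.  97.]
side [276. 254.] 1475 ztop 121.0 top mid [ 433. -167.  119.] ext [93. 93. 11.] hsv [ 85.   6. 204.]
arrow n 593
[493.95881734  51.61212528] [ 0.76387327 -0.64536627] -104.55525594130748 102.25770203054418 [413.94312958 118.91252916] [573.12136197 -13.13800484]
[201 175] [274 196]
```

View pics/topz.png

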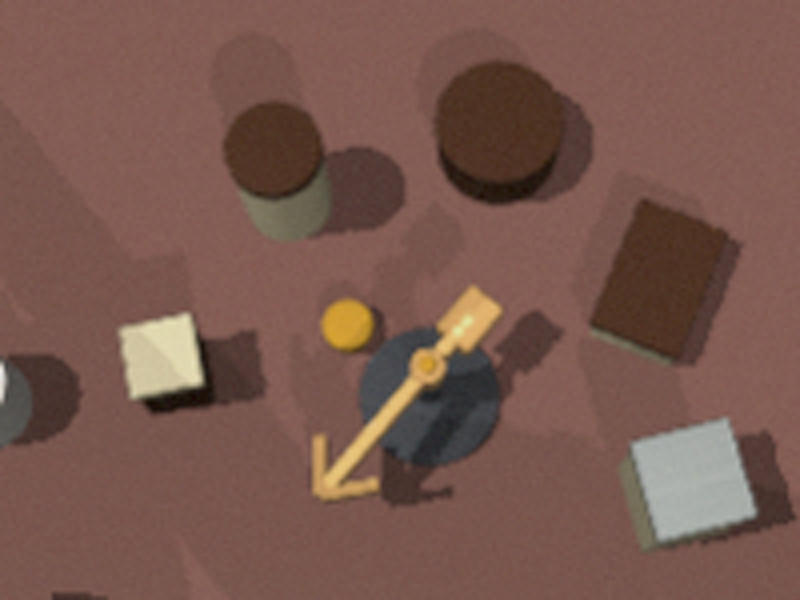

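```bash
python3 - <<'E'
from h import *
c=np.load('top0.npz');s=np.load('side0.npz')
print('cap',ray(c,[[257,201.5]],132),ray(s,[[247,180.5]],132))
print('drum lid',ray(c,[[275,142]],70) )
for n,cc in(('t',c),('s',s)):
    h=cv2.cvtColor(cc['im'],cv2.COLOR_BGR2HSV)
    m=((h[...,2]<70)&(h[...,1]>100)).astype(np.uint8)
    nl,L,st,ce=cv2.connectedComponentsWithStats(m)
    for i in range(1,nl):
        if st[i,4]>200 and st[i,0]>200 and st[i,0]<340 and 100<st[i,1]<240: print(n,st[i],ce[i])
tip=ray(c,[[150+320/4,110+494/4]],110);tail=ray(c,[[150+484/4,110+303/4]],110);print('tip',tip,'tail',tail,np.linalg.norm(tip-tail))
d=(tip-tail)[0];print('ang',np.degrees(np.arctan2(d[1],d[0])), 'hub',tail+75/205*d)
cv2.imwrite('pics/sidez2.png',cv2.resize(s['im'][140:240,190:350],None,fx=5,fy=5,interpolation=cv2.INTER_CUBIC))
E
```

```text
cap [[516.74093149  38.79452575 132.        ]] [[513.54116354  34.50949769 132.        ]]
drum lid [[737.24491492 -19.4376909   70.        ]]
s [297 170  34  23 407] [311.94840295 183.28009828]
tip [[419.56869632 121.71651836 110.        ]] tail [[573.29624161  -5.04152422 110.        ]] 199.2479850322389
ang 140.4922708491174 hub [[517.05445675  41.33336941 110.        ]]
```

View pics/sidez2.png

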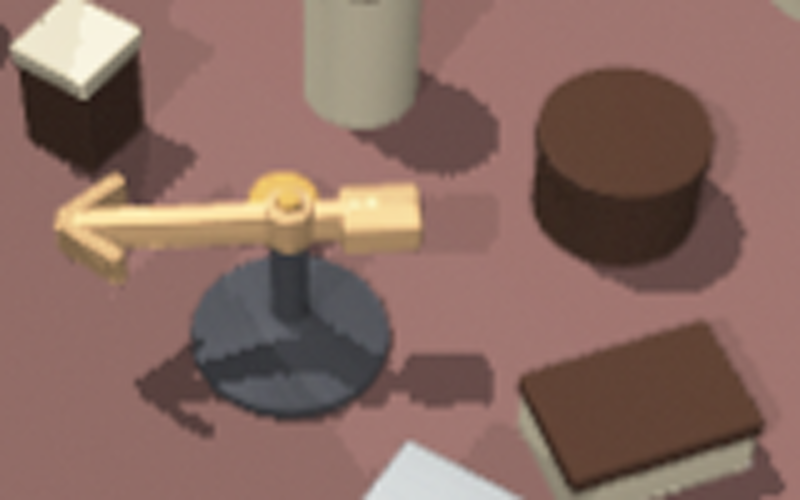

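>>> {"op": "play_rows", "data": {"targets": [{"slide": [-20, 40, 0], "turn": [0, 0, 0], "hand": 0}, {"slide": [-40, 45, 0], "turn": [0, 0, 0], "hand": 0}, {"slide": [-40, 45, 0], "turn": [0, 0, 0], "hand": 0}, {"slide": [-40, 45, 0], "turn": [0, 0, 0], "hand": 0}, {"slide": [-40, 45, 0], "turn": [0, 0, 0], "hand": 0}]}}

```text
clock: 0.72
eef_pos: [380.9, 351.1, 231.1]
tool_rot: [3.142, 0.0, 1.186]
force: [1.8, -1.0, -0.2]
width: -0.4
```

>>> {"op": "play_rows", "data": {"targets": [{"slide": [-45, 40, 0], "turn": [0, 0, 3], "hand": 0}, {"slide": [-45, 40, 0], "turn": [0, 0, 3], "hand": 0}, {"slide": [-45, 40, 0], "turn": [0, 0, 3], "hand": 0}, {"slide": [-45, 30, 0], "turn": [0, 0, 3], "hand": 0}, {"slide": [0, 0, 0], "turn": [0, 0, 3], "hand": 0}]}}

```text
clock: 1.35
eef_pos: [434.2, 120.9, 231.2]
tool_rot: [3.141, 0.002, 0.914]
force: [0.6, 1.8, 0.4]
width: -0.3
```

```bash
cat > rel.py <<'E'
from cell import *
from h import *
def rel(x,y):
    s=read_state();yaw=s['tool_rot'][2];d=np.array([x,y])-s['eef_pos'][:2]
    print('t',s['clock'],'tcp',s['eef_pos'].round(1),'rot',np.degrees(s['tool_rot']).round(1),'w',s['width'],'F',s['force'].round(1),'q7',s['qpos'][6])
    print('slide',d@[np.cos(yaw),np.sin(yaw)],d@[np.sin(yaw),-np.cos(yaw)])
E
python3 -c "
from rel import *
rel(441,42)"
```

```text
t 1.35 tcp [434.2 120.9 231.2] rot [1.80e+02 1.00e-01 5.24e+01] w -0.29995536481616464 F [0.6 1.8 0.4] q7 0.6582519159368807
slide -58.30551043865728 53.588918317867126
```

>>> {"op": "play_rows", "data": {"targets": [{"slide": [-29, 27, 0], "turn": [0, 0, 2.5], "hand": 0}, {"slide": [-29, 27, 0], "turn": [0, 0, 0], "hand": 0}, {"slide": [0, 0, 30], "turn": [0, 0, 0], "hand": 0}, {"slide": [0, 0, 30], "turn": [0, 0, 0], "hand": 0}, {"slide": [0, 0, 0], "turn": [0, 0, 0], "hand": 0}]}}

```text
clock: 1.98
eef_pos: [439.0, 46.8, 169.8]
tool_rot: [-3.138, 0.004, 0.88]
force: [-0.0, -0.4, 0.4]
width: 0.1
```

```bash
python3 - <<'E'
from rel import *
rel(441,42)
for n in('top','side'):
    im,d=get_image(n);cv2.imwrite(f'pics/{n}1.png',cv2.resize(im[110:260,150:350],None,fx=4,fy=4,interpolation=cv2.INTER_CUBIC))
E
```

```text
t 1.975 tcp [439.   46.8 169.8] rot [-179.8    0.2   50.4] w 0.11246581829140778 F [-0.  -0.4  0.4] q7 0.8328866813369629
slide -2.4230963232231795 4.5584195666756635
```

View pics/side1.png

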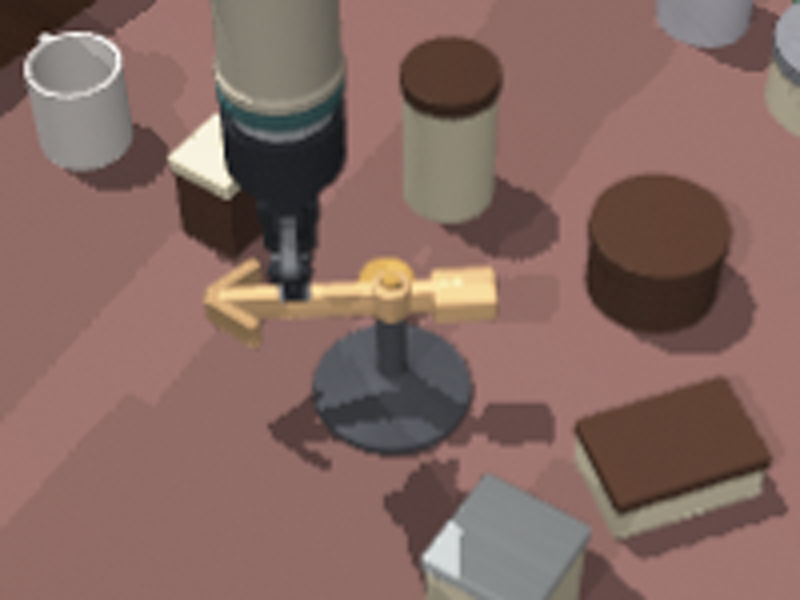

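View pics/top1.png

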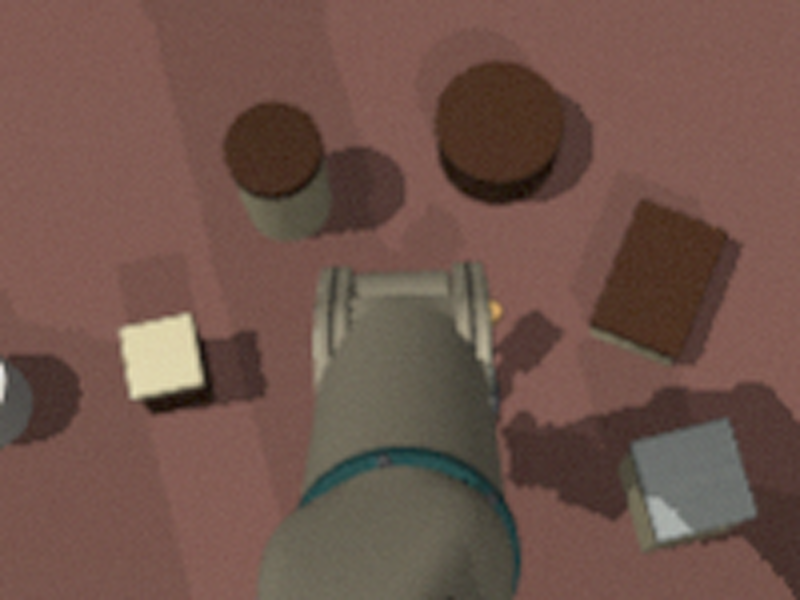

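The side view shows the closed fingers just left of the bar near (290,290), and the arrow hasn't moved. I'll go down beside the bar, then creep up to it.

>>> {"op": "play_rows", "data": {"targets": [{"slide": [0, 0, 33], "turn": [0, 0, 0], "hand": 0}, {"slide": [0, 0, 33], "turn": [0, 0, 0], "hand": 0}, {"slide": [8, 0, 0], "turn": [0, 0, 0], "hand": 0}, {"slide": [6, 0, 0], "turn": [0, 0, 0], "hand": 0}, {"slide": [0, 0, 0], "turn": [0, 0, 0], "hand": 0}]}}

```text
clock: 2.7
eef_pos: [451.4, 58.9, 106.7]
tool_rot: [3.139, -0.003, 0.882]
force: [-0.3, 0.1, 1.3]
width: -0.2
```

```bash
python3 - <<'E'
from rel import *
rel(516,38)
for n in('side','wrist'):
    im,d=get_image(n);cv2.imwrite(f'pics/{n}2.png',cv2.resize(im[110:260,150:350],None,fx=4,fy=4,interpolation=cv2.INTER_CUBIC) if n=='side' else im)
E
```

```text
t 2.7 tcp [451.4  58.9 106.7] rot [179.9  -0.2  50.5] w -0.20507992702640543 F [-0.3  0.1  1.3] q7 0.8452611478311135
slide 24.982345097074525 63.16055382818237
```

View pics/side2.png

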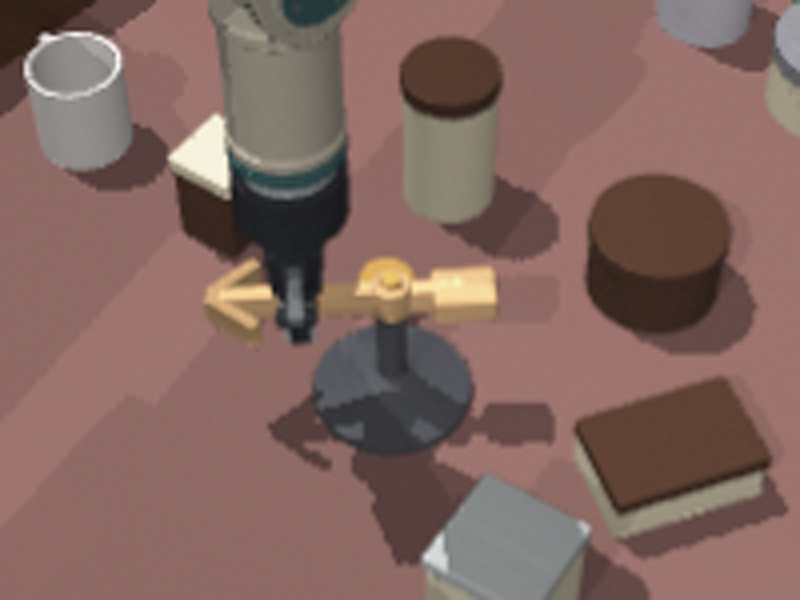

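View pics/wrist2.png

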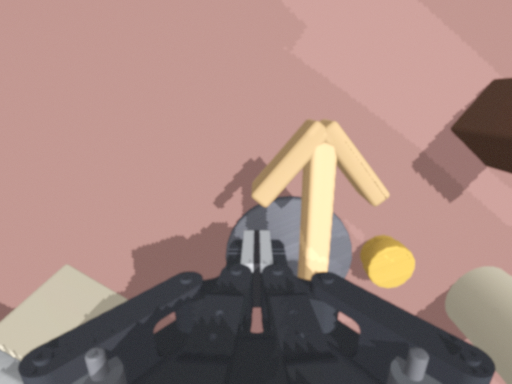

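The wrist view shows the fingers at about x=257 and the bar at about x=318, a clear gap of roughly 12 mm. I'll close the gap and then orbit the hub.

>>> {"op": "play_rows", "data": {"targets": [{"slide": [6, 0, 3], "turn": [0, 0, 0], "hand": 0}, {"slide": [5, 0, 0], "turn": [0, 0, 0], "hand": 0}, {"slide": [6.7, -1, 0], "turn": [0, 0, 6], "hand": 0}, {"slide": [6.7, -1, 0], "turn": [0, 0, 6], "hand": 0}, {"slide": [6.7, -1, 0], "turn": [0, 0, 6], "hand": 0}]}}

```text
clock: 3.42
eef_pos: [468.0, 83.0, 102.0]
tool_rot: [-3.14, 0.002, 0.563]
force: [-0.8, -0.4, -0.3]
width: 0.0
```

```bash
python3 - <<'E'
from rel import *
rel(516,38)
for n in('side','wrist'):
    im,d=get_image(n);cv2.imwrite(f'pics/{n}3.png',cv2.resize(im[110:260,150:350],None,fx=4,fy=4,interpolation=cv2.INTER_CUBIC) if n=='side' else im)
E
```

```text
t 3.425 tcp [468.  83. 102.] rot [-1.799e+02  1.000e-01  3.230e+01] w 0.0116786410954564 F [-0.8 -0.4 -0.3] q7 0.6039863044437935
slide 16.526296638945652 63.66588033454512
```

View pics/wrist3.png

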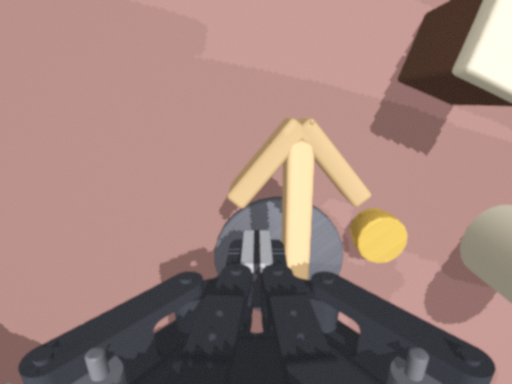

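The arrow is turning with the finger, which sits just left of the bar near (270,250).

>>> {"op": "play_rows", "data": {"targets": [{"slide": [7.8, -1.4, 0], "turn": [0, 0, 7], "hand": 0}, {"slide": [7.8, -1.4, 0], "turn": [0, 0, 7], "hand": 0}, {"slide": [7.8, -1.4, 0], "turn": [0, 0, 7], "hand": 0}, {"slide": [7.8, -1.4, 0], "turn": [0, 0, 7], "hand": 0}, {"slide": [7.8, -1.4, 0], "turn": [0, 0, 7], "hand": 0}]}}

```text
clock: 4.15
eef_pos: [502.4, 101.8, 102.0]
tool_rot: [-3.141, 0.002, -0.046]
force: [-1.0, 0.0, -0.7]
width: 0.3
```

```bash
python3 - <<'E'
from rel import *
rel(516,38)
for n in('side','wrist'):
    im,d=get_image(n);cv2.imwrite(f'pics/{n}4.png',cv2.resize(im[110:260,150:350],None,fx=4,fy=4,interpolation=cv2.INTER_CUBIC) if n=='side' else im)
E
```

```text
t 4.15 tcp [502.4 101.8 102. ] rot [-1.8e+02  1.0e-01 -2.6e+00] w 0.265135719559828 F [-1.   0.  -0.7] q7 0.16613369930979405
slide 16.50445807941629 63.104317273778015
```

View pics/wrist4.png

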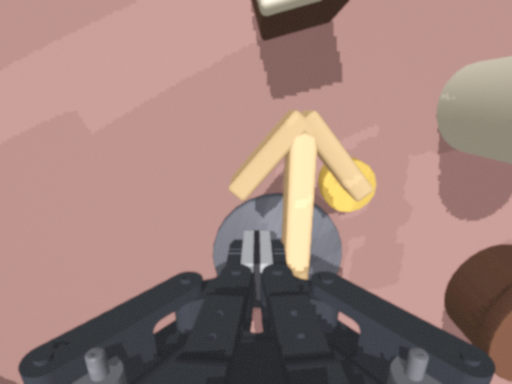

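The finger is staying in place on the bar and the arrow now points near +90°, with its head above the pill tin and clear of it. I'll carry on round.

>>> {"op": "play_rows", "data": {"targets": [{"slide": [7.8, -1.4, 0], "turn": [0, 0, 7], "hand": 0}, {"slide": [7.8, -1.4, 0], "turn": [0, 0, 7], "hand": 0}, {"slide": [7.8, -1.4, 0], "turn": [0, 0, 7], "hand": 0}, {"slide": [7.8, -1.4, 0], "turn": [0, 0, 7], "hand": 0}, {"slide": [7.8, -1.4, 0], "turn": [0, 0, 7], "hand": 0}]}}

```text
clock: 4.88
eef_pos: [541.3, 97.6, 102.1]
tool_rot: [-3.142, 0.002, -0.655]
force: [-0.4, 1.2, 0.1]
width: 0.0
```

>>> {"op": "play_rows", "data": {"targets": [{"slide": [7.8, -1.4, 0], "turn": [0, 0, 7], "hand": 0}, {"slide": [7.8, -1.4, 0], "turn": [0, 0, 7], "hand": 0}, {"slide": [7.8, -1.4, 0], "turn": [0, 0, 7], "hand": 0}, {"slide": [7.8, -1.4, 0], "turn": [0, 0, 7], "hand": 0}, {"slide": [7.8, -1.4, 0], "turn": [0, 0, 7], "hand": 0}]}}

```text
clock: 5.5
eef_pos: [571.0, 71.6, 102.1]
tool_rot: [3.141, 0.001, -1.266]
force: [-0.3, 0.9, -0.5]
width: -0.1
```

```bash
python3 - <<'E'
from rel import *
rel(516,38)
for n in('side','wrist'):
    c=calibration(n);im,d=get_image(n);cv2.imwrite(f'pics/{n}5.png',cv2.resize(im[110:260,150:350],None,fx=4,fy=4,interpolation=cv2.INTER_CUBIC) if n=='side' else im)
    np.savez(f"{n}5.npz",im=im,d=d,**{k:np.array(c[k]) for k in c})
E
```

```text
t 5.5 tcp [571.   71.6 102.1] rot [ 1.80e+02  1.00e-01 -7.25e+01] w -0.05885877962216994 F [-0.3  0.9 -0.5] q7 -0.712692071890076
slide 15.546773265076611 62.51023062715377
```

View pics/wrist5.png

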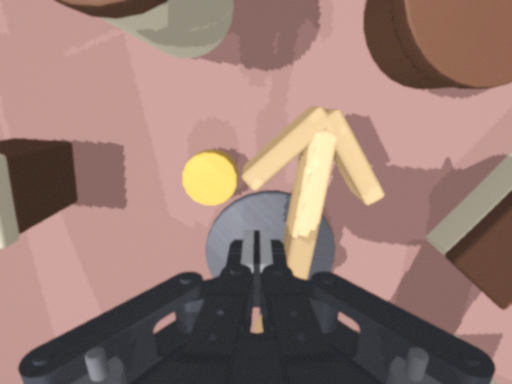

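View pics/side5.png

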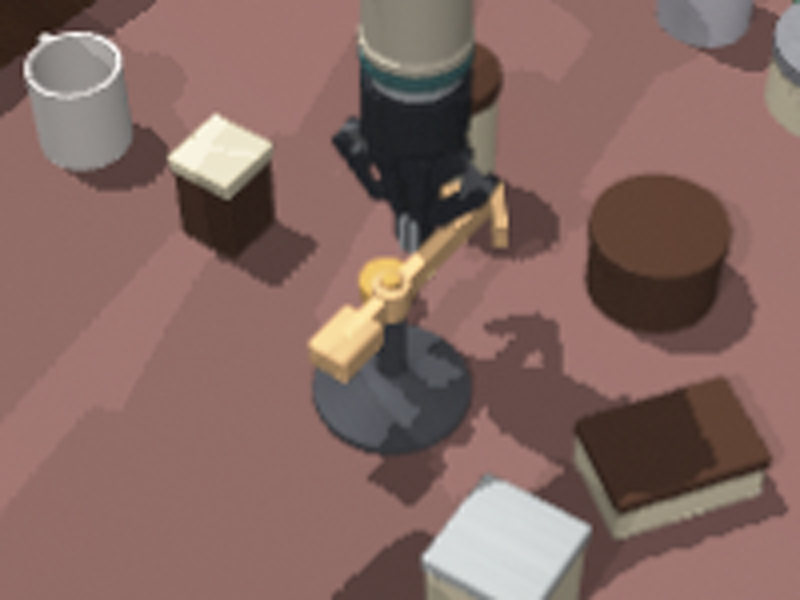

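The wrist view shows the arrow a few degrees ahead of the finger: tip near (326,115), bar lower end near (300,270). I'll measure the angle and fit the tip and drum in the same image.

```bash
python3 - <<'E'
from h import *
c=np.load('wrist5.npz')
t,b=ray(c,[[327,128],[301,262]],122)
d=t-b;print(t,b,np.degrees(np.arctan2(d[1],d[0])));
d=t[:2]-[516,38];print('from hub',np.degrees(np.arctan2(d[1],d[0])),np.hypot(*d))
s=np.load('side5.npz')
t=ray(s,[[150+497/4,110+195/4],[150+385/4,110+278/4],[150+345/4,110+345/4]],118);print(t)
d=t[0]-t[2];print(np.degrees(np.arctan2(d[1],d[0])))
E
```

```text
[642.13104406  60.741304   122.        ] [578.96906132  49.72227879 122.        ] 9.896033755954186
from hub 10.22056792459604 128.16476575875078
[[637.77472339  52.22756517 118.        ]
 [522.48306276  47.75269008 118.        ]
 [461.44422894  21.03573954 118.        ]]
10.031511158015501
```

The arrow is at about +10° in both views, and the target is -14.3°, so about 24° remains. I'll move more slowly now.

>>> {"op": "play_rows", "data": {"targets": [{"slide": [4.4, -0.9, 0], "turn": [0, 0, 4], "hand": 0}, {"slide": [4.4, -0.9, 0], "turn": [0, 0, 4], "hand": 0}, {"slide": [4.4, -0.9, 0], "turn": [0, 0, 4], "hand": 0}, {"slide": [4.4, -0.9, 0], "turn": [0, 0, 4], "hand": 0}, {"slide": [4.4, -0.9, 0], "turn": [0, 0, 4], "hand": 0}]}}

```text
clock: 6.22
eef_pos: [578.3, 50.9, 102.0]
tool_rot: [3.14, 0.001, -1.612]
force: [-0.0, 1.5, -0.5]
width: 0.1
```

```bash
python3 - <<'E'
from rel import *
rel(516,38)
for n in('side','wrist'):
    c=calibration(n);im,d=get_image(n);cv2.imwrite(f'pics/{n}6.png',cv2.resize(im[110:260,150:350],None,fx=4,fy=4,interpolation=cv2.INTER_CUBIC) if n=='side' else im)
    np.savez(f"{n}6.npz",im=im,d=d,**{k:np.array(c[k]) for k in c})
E
```

```text
t 6.225 tcp [578.3  50.9 102. ] rot [ 1.799e+02  1.000e-01 -9.240e+01] w 0.11996201378673699 F [-0.   1.5 -0.5] q7 -0.961565308040193
slide 15.472129536299278 61.71570775880477
```

View pics/wrist6.png

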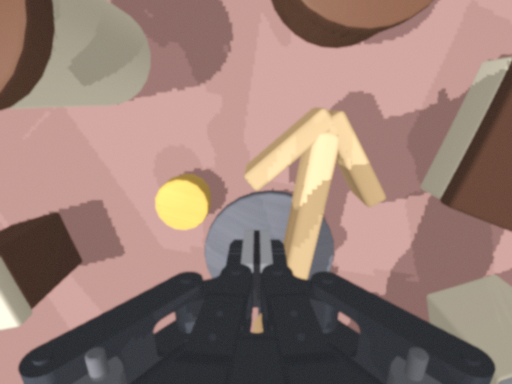

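View pics/side6.png

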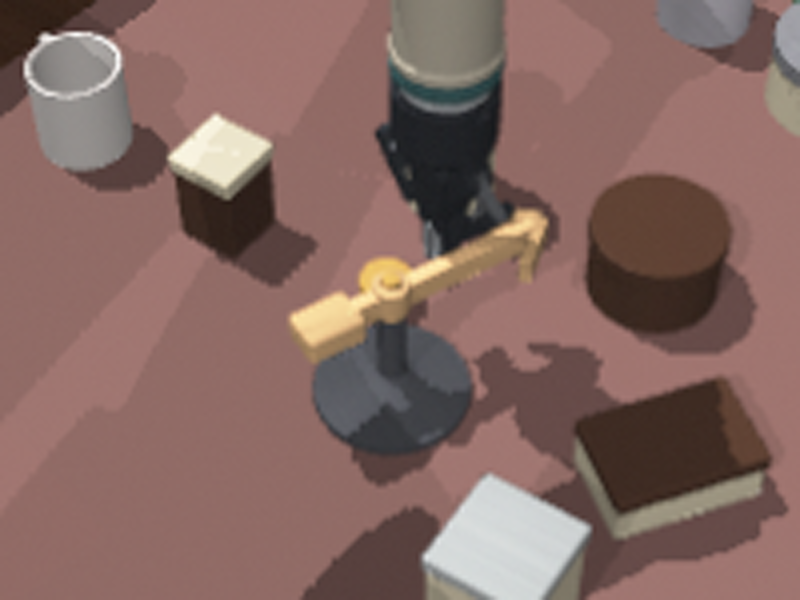

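```bash
python3 - <<'E'
from h import *
c=np.load('wrist6.npz')
t,b=ray(c,[[328,128],[302,262]],122)
d=t-b;print(t,b,np.degrees(np.arctan2(d[1],d[0])))
d=t[:2]-[516,38];print('from hub',np.degrees(np.arctan2(d[1],d[0])),np.hypot(*d))
s=np.load('side6.npz')
t=ray(s,[[150+538/4,110+215/4],[150+385/4,110+278/4],[150+322/4,110+323/4]],119);print(t)
for a,b in((0,2),(0,1)):
    d=t[a]-t[b];print(np.degrees(np.arctan2(d[1],d[0])))
E
```

```text
[641.85442312  16.89242324 122.        ] [578.70394809  27.77410766 122.        ] -9.776830904087408
from hub -9.520710639538201 127.6121687575514
[[645.15423128  16.97034945 119.        ]
 [521.91033204  47.10341012 119.        ]
 [462.03076037  45.90118491 119.        ]]
-8.977695007279163
-13.739240003087154
```

The arrow is at about -9.6°, so I need about 4.7° more. After that I'll back off sideways.

>>> {"op": "play_rows", "data": {"targets": [{"slide": [2.6, -0.5, 0], "turn": [0, 0, 2.4], "hand": 0}, {"slide": [2.6, -0.5, 0], "turn": [0, 0, 2.4], "hand": 0}, {"slide": [0, 0, 0], "turn": [0, 0, 0], "hand": 0}, {"slide": [-8, 0, 0], "turn": [0, 0, 0], "hand": 0}, {"slide": [-12, 0, 0], "turn": [0, 0, 0], "hand": 0}]}}

```text
clock: 6.95
eef_pos: [582.8, 65.1, 102.4]
tool_rot: [-3.141, -0.0, -1.699]
force: [-0.0, 0.5, -0.2]
width: -0.2
```

```bash
python3 - <<'E'
from rel import *
rel(516,38)
for n in('side','wrist'):
    c=calibration(n);im,d=get_image(n);cv2.imwrite(f'pics/{n}7.png',cv2.resize(im[110:260,150:350],None,fx=4,fy=4,interpolation=cv2.INTER_CUBIC) if n=='side' else im)
    np.savez(f"{n}7.npz",im=im,d=d,**{k:np.array(c[k]) for k in c})
E
```

```text
t 6.95 tcp [582.8  65.1 102.4] rot [-180.    -0.   -97.4] w -0.2039907062625353 F [-0.   0.5 -0.2] q7 -1.0614507819069119
slide 35.45032543255071 62.7602467518039
```

View pics/wrist7.png

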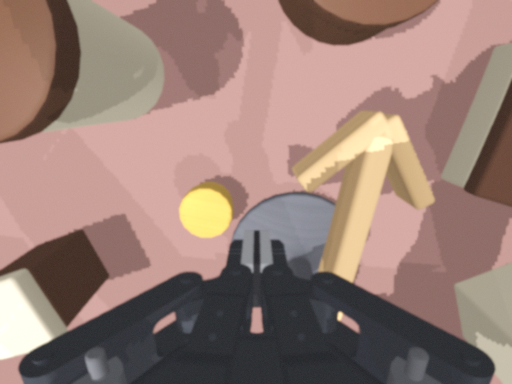

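The finger is clear of the arrow. I'll raise it and swing away so the top camera can see.

>>> {"op": "play_rows", "data": {"targets": [{"slide": [0, 0, -40], "turn": [0, 0, 0], "hand": 0}, {"slide": [0, 0, -45], "turn": [0, 0, 0], "hand": 0}, {"slide": [0, 0, -45], "turn": [0, 0, 0], "hand": 0}, {"slide": [-40, 20, 0], "turn": [0, 0, 0], "hand": 0}, {"slide": [-45, 30, 0], "turn": [0, 0, 0], "hand": 0}]}}

```text
clock: 7.68
eef_pos: [544.3, 155.8, 233.2]
tool_rot: [-3.139, 0.001, -1.701]
force: [-0.1, 1.8, 0.3]
width: 0.1
```

>>> {"op": "play_rows", "data": {"targets": [{"slide": [-45, 30, 0], "turn": [0, 0, 0], "hand": 0}, {"slide": [-45, 30, 0], "turn": [0, 0, 0], "hand": 0}, {"slide": [-45, 30, 0], "turn": [0, 0, 0], "hand": 0}, {"slide": [-45, 30, 0], "turn": [0, 0, 0], "hand": 0}, {"slide": [0, 0, 0], "turn": [0, 0, 0], "hand": 0}]}}

```text
clock: 8.3
eef_pos: [444.6, 354.7, 231.3]
tool_rot: [3.139, 0.001, -1.689]
force: [0.2, 0.0, 0.5]
width: 0.1
```

```bash
python3 - <<'E'
from rel import *
rel(516,38)
for n in('side','top'):
    c=calibration(n);im,d=get_image(n);cv2.imwrite(f'pics/{n}8.png',cv2.resize(im[110:260,150:350],None,fx=4,fy=4,interpolation=cv2.INTER_CUBIC))
    np.savez(f"{n}8.npz",im=im,d=d,**{k:np.array(c[k]) for k in c})
    P,uv=cloud(c,d,np.ones(d.shape,bool))
    hsv=cv2.cvtColor(im,cv2.COLOR_BGR2HSV)[uv[:,1],uv[:,0]]
    a=(P[:,0]>350)&(P[:,0]<680)&(abs(P[:,1]-38)<140)&(P[:,2]>90)&(P[:,2]<140)&(hsv[:,1]>90)&(hsv[:,2]>140)&(hsv[:,0]>10)&(hsv[:,0]<30)
    Q=P[a][:,:2];ctr=Q.mean(0);vt=np.linalg.svd(Q-ctr,full_matrices=False)[2][0];vt*=np.sign(vt[0])
    D=(P[:,2]>62)&(P[:,2]<82)&(np.hypot(P[:,0]-742,P[:,1]+18)<75);T=P[D];m=((T.min(0)+T.max(0))/2)[:2]
    print(n,len(Q),'ang',np.degrees(np.arctan2(vt[1],vt[0])),'ctr',ctr,'drum',m,'offset',np.cross(vt,m-ctr))
E
```

```text
t 8.3 tcp [444.6 354.7 231.3] rot [179.9   0.  -96.8] w 0.09070595126458611 F [0.2 0.  0.5] q7 -1.6921576684260582
slide 306.0492758016621 -108.23780514464215
side 579 ang -14.5447396830042 ctr [538.80279237  27.89632602] drum [743.87000911 -21.20120393] offset 3.9756979639472547
top 415 ang -15.684387339593936 ctr [541.88660402  33.76199746] drum [743.34763584 -16.199505  ] offset 6.36138627851107<stdin>:11: DeprecationWarning: Arrays of 2-dimensional vectors are deprecated. Use arrays of 3-dimensional vectors instead. (deprecated in NumPy 2.0)
```

View pics/top8.png

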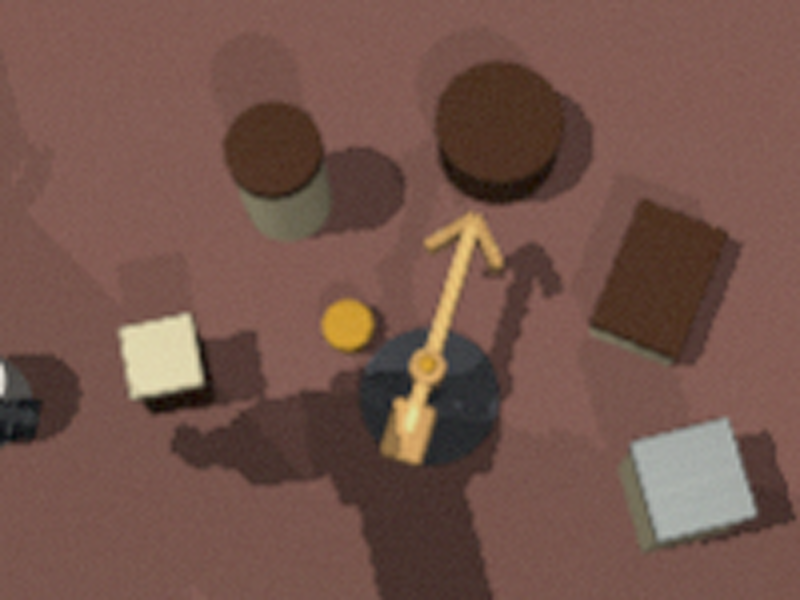

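View pics/side8.png

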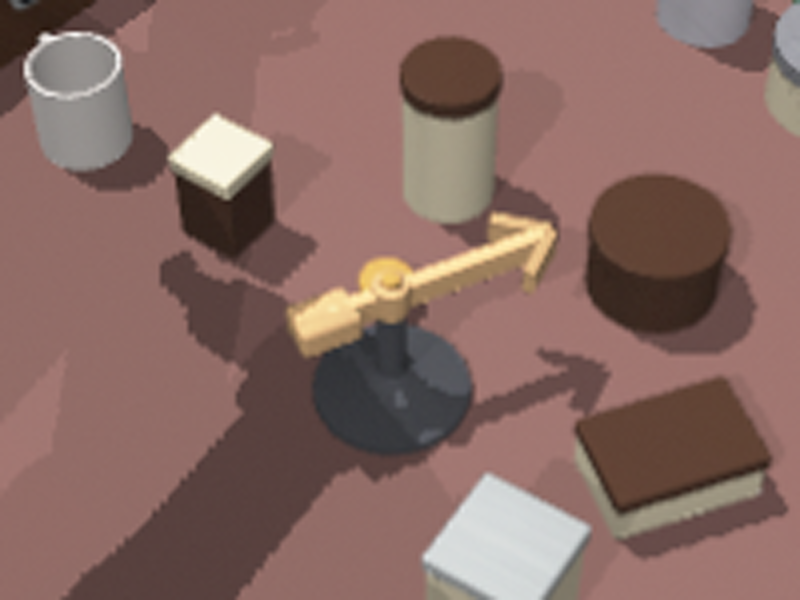

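Both views show the line passing 4 to 6 mm from the drum's centre, against 25 mm allowed. The tins sit at the same pixels as at the start, and the arm is clear. I'm handing in.

```bash
python3 -c "
from cell import *
print(finish_job())"
```

```text
the job is handed in; nothing more can be done
None
```

The arrow now points at the drum tin, and I've handed the job in; no verdict is reported. I pushed the bar clockwise with the closed fingertips, about 62 mm from the axis, from about 140° round to about -15°. Then I backed off, raised the arm and swung it clear, finishing at about 8 s of the 48 s allowed.

- **Aim:** the arrow's line passes about 4 mm (side camera) and 6 mm (top camera) from the drum's centre, against 25 mm allowed. The two cameras differ by about 1° in angle and 5 mm in the drum's position.
- **Other goods:** in the last pictures the five tins and the pill tin are at the same pixels as at the start. The mug looks unmoved in the side view. I did not re-check the brush, but the arm never went near it.
- **Force:** the tool force was under about 2 N in every reading I took, against the 15 N limit. Those were spot readings at the end of moves, so a short peak in between would not show.
- **Arrow at rest:** I did not measure its speed. I judged it still because nothing was touching it and friction holds it.

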